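# Shut the lens curing box without a bang

### The job

The lens curing box stands open with its lid leaning back. Without grasping, pinching or lifting anything, push the lid forward over its upright position with the fingertips from behind, catch it on the fingers from below while it is falling, well before it reaches the rim, and lower it gently by its front lip until it is fully shut, keeping the lip supported right down so that it never bangs. Do not shift the box, do not touch the two lenses inside, leave everything else on the bench as it is, and finish with the hand clear.

Things in the scene. Friction and masses are not known exactly. Their poses are not given: they have to be found in the camera images.
- curing_box: Lens curing box: grey metal tub 130 mm deep (x), 200 mm wide (y), rim 74 mm high, loose on rubber feet, 2.2 kg. Origin: centre of its underside, on the bench. Its x axis points from the front wall (x = -65 mm; a timer knob sticks out 13 mm at y = +72 mm) to the rear wall, where the lid is hinged; the front looks roughly to the robot. Inside lie two lenses, tops 28 mm above the bench.
- lid_hinge (a point): Middle of the lid's hinge line, 69 mm behind the box's origin, 76 mm above the bench; the line runs along the box's y. The lid is a stiff white plate, 0.3 kg, 200 mm wide, running 138 mm from this line, 8 mm thick (when shut from 2 mm below to 6 mm above the line), amber window in its outer face, lamp board standing out 4 mm in the middle of its inner face.
- lid (a joint): Lid angle in rad: 0 shut, 1.57 upright, 1.78 leaning back on its stop, where its weight holds it at the start. Once past upright it falls forward by itself: its tired damper lets it go slowly at first, then faster (speed about 1 rad/s times the cosine of this angle, 0.85 to 1.2 by its weight: some 2 s from 1.45 to 0.7, 3 s to shut), and it bangs if it is not caught.
- lid_lip (a point): Middle of the end of the lid's grip lip: a tongue 70 mm wide, 4 mm thick, with an 8 mm round bead along its end, standing out 24 mm from the middle of the lid's free edge. This point is 162 mm from the hinge line. Shut, it is 28 mm before the front wall, 77 mm above the bench, with free space below it, so fingers can stay under it until the lid sits.
- lens_1: Uncut clear lens, 61 mm across, 6 mm thick, lying loose on the left cradle in the box (box y = +46 mm). Origin: centre of its underside. Must not be disturbed.
- lens_2: The same kind of lens on the right cradle (box y = -46 mm). Must not be disturbed.
- oil_bottle: Small yellow bottle with a black cap, 27 mm across, 72 mm high, standing close to the left end of the box. Origin: centre of its foot. Leave it alone.
- loupe: Black watchmaker's loupe, 35 mm across, 37 mm high, standing behind the box, to the right. Origin: centre of its foot. Leave it alone.
- tweezers: Steel tweezers lying behind the box, 121 mm long (their x), 9 mm high. Origin: middle, on the bench. Leave them alone.
- marker: Lens marker standing on its end, 17 mm across, 94 mm high, close to the left end of the box. Origin: centre of its foot. Leave it alone.
- screwdriver: Small screwdriver lying behind the box, to the left, 114 mm long (its x), 15 mm high. Origin: middle, on the bench. Leave it alone.
Things that resemble listed ones, but are neither listed nor needed, are in the scene too. Of the things shaped like the curing_box, the grey one is meant.

How it is judged:
By the outcome, as a careful person would: the job done as asked, in the order asked, and still so for the second after the job is handed in, with the robot touching nothing.
It also fails if it takes over 54 s, if anything falls off the work surface, if the arm or the gripper's body presses on something with over 40 N, if the wrist force passes 120 N, or if a joint passes its speed limit or range.

### The arm

A 7-joint arm with a two-finger parallel gripper is mounted at the origin on a cart in front of the work surface, level with it; the furniture and walls round the work are solid. World frame = base frame: x ahead of the robot, y to its left, z up, the work surface at z = 0. Lengths are in m, angles in rad, forces in N, time in s.
With the tool pointing down it reaches from about 0.35 to 0.9 m from the base axis. Payload 19.9 kg.
Tool frame: the origin (TCP) lies on the centre line of the jaws, within the pads' length; the fingertips stand 17 mm ahead of it and the grasp point (between the pads) lies 2 mm behind it; z points along the fingers, y is the line along which they close (so a half turn about z gives the same grasp; the last joint's range is limited). The gripper opens to 94 mm and grips with 3 to 60 N. Pads are 16 mm wide; open, the fingers measure 119 mm over their backs; the gripper's body (75 mm by 177 mm) begins 78 mm behind the grasp point.
Start: joints at [1.282, 0.417, -0.01, 1.614, 0.005, 1.111, -0.053], TCP at [0.153, -0.606, 0.222] pointing down, gripper open.
Joint ranges: [-2.81, 2.81], [-0.39, 2.02], [-1.27, 1.25], [0.06, 2.57], [-1.19, 4.33], [0.19, 2], [-2.82, 2.82]. Speed limits (rad/s): [1.89, 1.89, 2.39, 2.39, 3.01, 3.01, 3.01].

### API

Orientations are given as a rotation vector (axis times angle).
In Python, from cell import r gives the robot as it stands.
- The arm moves only by the tool step_arm, never from a script. Its argument "increments" is a list of rows, each an object with "slide": the shift along the tool's x, y, z in cm, a list of three; "dr": the turn, a rotation vector about the tool's x, y, z in rad, a list of three; "hand": the closure in counts, from 0 (fully open) to 255 (shut). In form: [{"slide": [tx, ty, tz], "dr": [rx, ry, rz], "hand": hand}, ...]. A call has 1 to 5 rows; each row is the pose to reach, as a shift and turn from the pose commanded when the call began, along the tool's axes at that moment; what a row does not reach only later rows make up. A row lasts 1/12 s, in which the tool goes at most 41.7 mm and 7.16 degrees, less where a joint would pass 70% of its speed; a pose out of reach is approached as far as the arm can. A call with a gripper value outside its range is refused whole. The fingers move at their own pace and stop on an object; "squeeze" is the grip in N (left out, the last holds). Time passes only in rows, so rows that repeat a pose let the fingers close. It gives the time, the measured TCP pose, the force, the opening and the grip force at its end, in the units of the state.
- r.get_state(): the state, without advancing time (a new reading comes with each control period).
- r.camera(name): name is "side" or "top"; returns a dict with "img" (480x640x3 uint8, red, green, blue), "intrinsics" (3x3 intrinsics, pixels), "pose" (4x4, takes a point from camera to world coordinates). Camera axes: x right, y down, z forward; pixel columns grow to the right and rows downward; lengths in m; the calibration is good to about 2 mm. A picture is of the moment at which its call begins. There is no depth.
- r.finish_job(): hands the job in; it is judged then, once.
The state is a dict: "t": time; "q": joint angles; "joint_velocities": joint speeds; "effort": joint torques, N m; "eef_pos": TCP position; "tcp_rot": TCP orientation; "wrist_force": force on the tool from outside, world axes, zero at the start; "moment": the same for the moment, N m; "opening": opening from 0.0 (shut) to 1.0 (fully open); "grasp_force": force on a finger pad.
Only numpy, scipy, OpenCV 4.12 (cv2) and the standard library are available. Lean on these libraries where they do the work, as an engineer would, in place of code of your own. Each camera call takes 0.05 s, during which the arm holds its last target. There are 200 camera calls.

## Working session

There is one attempt and no reset: what is moved stays moved. The work goes in short steps, Python scripts to look and compute and a tool call to move; the robot and the scene stay as the last step left them, time stands still between calls to the robot, and variables do not carry over. Pictures are saved under pics/ and viewed, at most 10 in all, crops included, and the job is handed in when it is done.

Besides the shell and the picture viewer there is one more tool, called after "Call:" by a JSON object that holds its "op" and its "data", one argument or row to a line. step_arm: Moves the arm, as the interface text tells. Its arguments: {"type":"object","properties":{"increments":{"type":"array","items":{"type":"object","properties":{"slide":{"type":"array","items":{"type":"number"}},"dr":{"type":"array","items":{"type":"number"}},"hand":{"type":"number"}}}},"squeeze":{"type":"number"}},"required":["increments"]}

```bash
ls; mkdir -p pics; python3 - <<'E'
from cell import r
import cv2,numpy as np
for n in("side","top"):
    c=r.camera(n); cv2.imwrite(f"pics/{n}0.png",c["img"][:,:,::-1]); print(n,c["intrinsics"].tolist(),np.round(c["pose"],4).tolist())
s=r.get_state();print(s["t"],s["eef_pos"],s["tcp_rot"],s["wrist_force"])
E
```

```text
pics
side [[501.6188650173141, 0.0, 323.8925736736636], [0.0, 501.6188650173141, 241.570526680823], [0.0, 0.0, 1.0]] [[0.8283, 0.3781, -0.4135, 0.9271], [0.5601, -0.5777, 0.5937, -0.4818], [-0.0144, -0.7234, -0.6903, 0.8166], [0.0, 0.0, 0.0, 1.0]]
top [[533.7265263699899, 0.0, 316.84346696383284], [0.0, 533.7265263699899, 240.68455388090211], [0.0, 0.0, 1.0]] [[0.0037, -0.997, 0.0779, 0.4026], [-1.0, -0.004, -0.0033, 0.1487], [0.0036, -0.0779, -0.997, 1.5512], [0.0, 0.0, 0.0, 1.0]]
0.1 [ 0.15261666 -0.60575441  0.2219073 ] [-3.11666784e+00 -3.86589343e-01  3.08209382e-04] [ 0.50310444  0.06133421 -0.67002135]
```

View pics/side0.png

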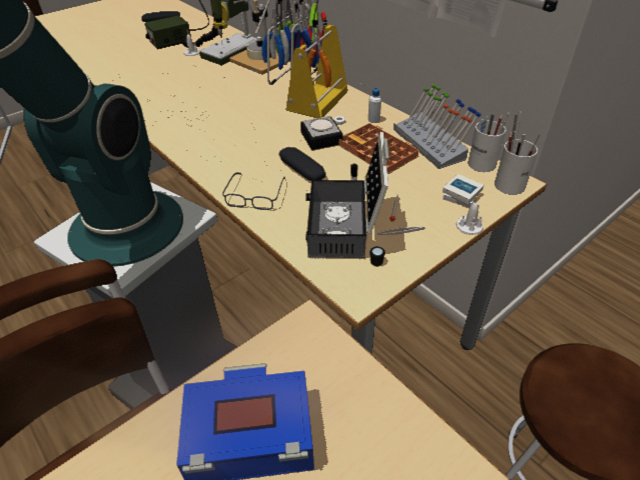

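View pics/top0.png

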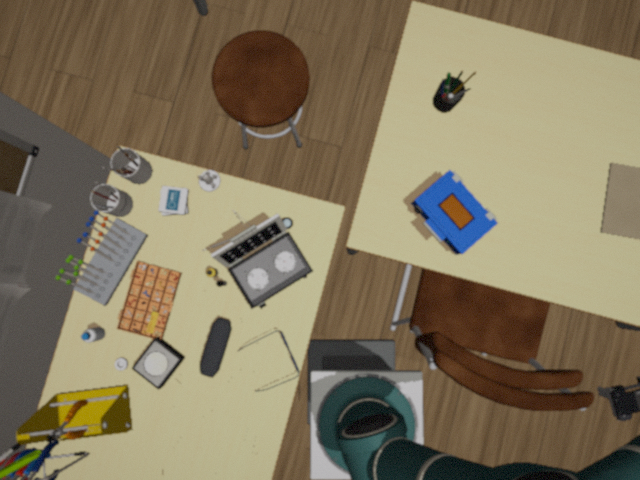

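The grey box is open at top (270,268) and side (337,218). The only lookalike is the blue box, shut, on the other table at top (455,212) and side (247,425). I choose the grey one. Next I'll look at it in an enlarged crop.

```bash
python3 - <<'E'
import cv2
a=cv2.imread("pics/top0.png")[195:325,185:345]; cv2.imwrite("pics/topc.png",cv2.resize(a,None,fx=4.6,fy=4.6,interpolation=cv2.INTER_CUBIC))
a=cv2.imread("pics/side0.png")[125:275,290:440]; cv2.imwrite("pics/sidec.png",cv2.resize(a,None,fx=4,fy=4,interpolation=cv2.INTER_CUBIC))
E
```

```text
(no output)
```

View pics/topc.png

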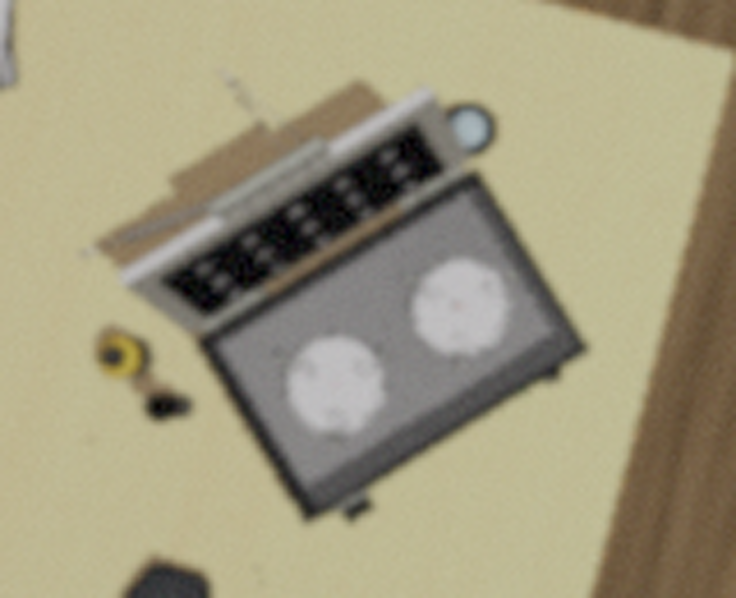

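View pics/sidec.png

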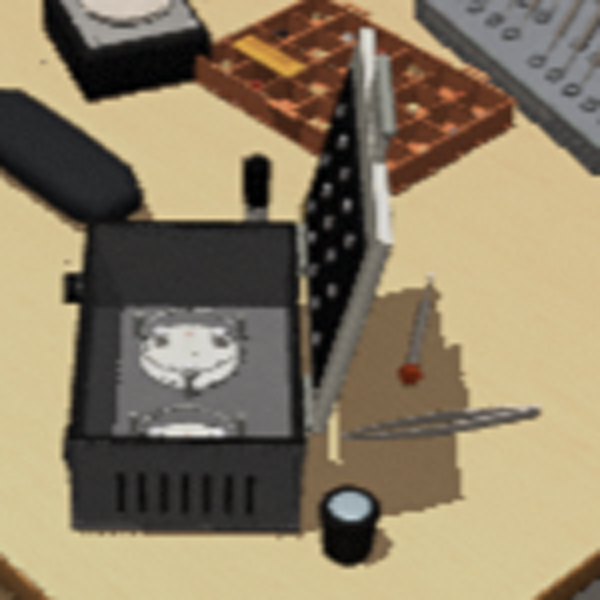

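```bash
cat > h.py <<'E'
import numpy as np
from scipy.spatial.transform import Rotation as R
K={"top":(533.73,316.84,240.68),"side":(501.62,323.89,241.57)}
P={"side":np.array([[0.8283,0.3781,-0.4135,0.9271],[0.5601,-0.5777,0.5937,-0.4818],[-0.0144,-0.7234,-0.6903,0.8166]]),
"top":np.array([[0.0037,-0.997,0.0779,0.4026],[-1.0,-0.004,-0.0033,0.1487],[0.0036,-0.0779,-0.997,1.5512]])}
def proj(n,X):
    f,cx,cy=K[n]; c=(np.atleast_2d(X)-P[n][:,3])@P[n][:,:3]
    return c[:,:2]/c[:,2:]*f+[cx,cy]
E
python3 - <<'E'
from h import *
from scipy.optimize import least_squares
rim=np.array([[-65,100,74],[-65,-100,74],[65,100,74],[65,-100,74]])/1e3
top=np.array([[308,518],[585,348],[205,338],[475,178]])/4.6+[185,195]
srim=rim; side=np.array([[88,225],[68,437],[298,225],[303,438]])/4+[290,125]
def w(p,X): 
    c,s=np.cos(p[2]),np.sin(p[2]); return X@np.array([[c,s,0],[-s,c,0],[0,0,1]])+[p[0],p[1],0]
f=lambda p: np.r_[(proj("top",w(p,rim))-top).ravel(),(proj("side",w(p,rim))-side).ravel()]
s=least_squares(f,[.45,.25,-.5]); print(s.x,np.round(s.fun.reshape(-1,2),1).tolist())
p=s.x
for a in(1.78,):
    lip=np.array([[69-162*np.cos(a),y,76+162*np.sin(a)] for y in(-35,0,35)])/1e3
    print(w(p,lip), ((proj("top",w(p,lip))-[185,195])*4.6).round(), ((proj("side",w(p,lip))-[290,125])*4).round())
E
```

```text
[0.43908546 0.27262248 0.55447182] [[-0.7, 0.6], [1.1, -0.6], [-2.6, -0.6], [0.6, -3.5], [-1.0, -1.8], [-1.4, 0.3], [-0.7, -1.2], [-0.4, 1.1]]
[[0.54477877 0.29690788 0.23446785]
 [0.52635147 0.32666414 0.23446785]
 [0.50792417 0.35642039 0.23446785]] [[324. 136.]
 [268. 170.]
 [212. 204.]] [[387. 126.]
 [383.  88.]
 [380.  52.]]
```

```bash
cat >> h.py <<'E'
YAW=.5545; BX=np.array([.439,.2726])
def frame(p,az):
    c,s=np.cos(az),np.sin(az); u=np.array([c,s,0]); Z=np.array([0,0,1.])
    z=np.cos(p)*u-np.sin(p)*Z; y=np.sin(p)*u+np.cos(p)*Z
    return np.c_[np.cross(y,z),y,z]
def delta(pos,rv,tpos,tR):
    A=R.from_rotvec(rv).as_matrix()
    return np.round((A.T@(np.array(tpos)-pos))*100,2).tolist(), np.round(R.from_matrix(A.T@tR).as_rotvec(),3).tolist()
def polar(r_,az,z): return [r_*np.cos(az),r_*np.sin(az),z]
def box(x,z): return [BX[0]+x*np.cos(YAW),BX[1]+x*np.sin(YAW),z]   # in the box's middle plane
E
python3 - <<'E'
from h import *
from cell import r
s=r.get_state(); pos,rv=s["eef_pos"],s["tcp_rot"]
for az in(-60,-45,-25):
    print(az,delta(pos,rv,polar(.62,np.radians(az),.33),frame(np.pi/2,np.radians(az))))
E
```

```text
-60 ([16.94, -2.84, -10.81], [-0.001, -0.0, -0.277])
-45 ([31.8, -9.26, -10.8], [-0.001, -0.0, -0.539])
-25 ([48.09, -23.34, -10.79], [-0.001, -0.0, -0.888])
```

Call:
{"op": "step_arm", "data": {
  "increments": [
    {"slide": [3,0,-2.6],"dr": [0,0,-0.06],"hand": 0},
    {"slide": [6.5,-1,-5],"dr": [0,0,-0.12],"hand": 0},
    {"slide": [10,-1.5,-7],"dr": [0,0,-0.18],"hand": 0},
    {"slide": [13.5,-2,-9],"dr": [0,0,-0.24],"hand": 0},
    {"slide": [17,-2.8,-10.8],"dr": [0,0,-0.28],"hand": 0}
  ]
}}

```text
t: 0.52
eef_pos: [0.3121, -0.5366, 0.3317]
tcp_rot: [3.032, 0.823, 0.0]
wrist_force: [1.1, -0.5, -0.2]
opening: 1.0
grasp_force: 0.0
```

```bash
cat > n.py <<'E'
from h import *
from cell import r
import sys
s=r.get_state(); pos,rv=s["eef_pos"],s["tcp_rot"]
A=R.from_rotvec(rv).as_matrix()
print("t",round(s["t"],2),"q",np.round(s["q"],2),"az",np.degrees(np.arctan2(pos[1],pos[0])).round(1),"r",np.hypot(*pos[:2]).round(3),"z",pos[2].round(3),"pitch",np.degrees(np.arcsin(-A[2,2])).round(1),"F",np.round(s["wrist_force"],1))
for a in sys.argv[1:]:
    r_,az,z,p=map(float,a.split(",")); az=np.radians(az)
    print(a,delta(pos,rv,polar(r_,az,z),frame(np.radians(p),az)))
E
python3 n.py .62,-40,.33,90 .61,-15,.33,90
```

```text
t 0.52 q [ 1.09  0.34 -0.13  1.48  0.04  1.33 -0.08] az -59.8 r 0.621 z 0.332 pitch 90.0 F [ 1.1 -0.5 -0.2]
.62,-40,.33,90 ([21.03, -3.68, 0.16], [0.0, 0.0, -0.343])
.61,-15,.33,90 ([43.05, -18.67, 0.16], [0.0, 0.0, -0.779])
```

Call:
{"op": "step_arm", "data": {
  "increments": [
    {"slide": [4,0,0],"dr": [0,0,-0.065],"hand": 0},
    {"slide": [8,-0.6,0],"dr": [0,0,-0.13],"hand": 0},
    {"slide": [12,-1.3,0],"dr": [0,0,-0.195],"hand": 0},
    {"slide": [16,-2.3,0],"dr": [0,0,-0.26],"hand": 0},
    {"slide": [20,-3.4,0],"dr": [0,0,-0.325],"hand": 0}
  ]
}}

```text
t: 0.93
eef_pos: [0.4676, -0.4059, 0.3301]
tcp_rot: [-2.859, -1.302, 0.0]
wrist_force: [-0.4, -1.2, 0.7]
opening: 1.001
grasp_force: 0.0
```

Call:
{"op": "step_arm", "data": {
  "increments": [
    {"slide": [4,0,0],"dr": [0,0,-0.065],"hand": 0},
    {"slide": [8,-0.6,0],"dr": [0,0,-0.13],"hand": 0},
    {"slide": [12,-1.3,0],"dr": [0,0,-0.195],"hand": 0},
    {"slide": [16,-2.3,0],"dr": [0,0,-0.26],"hand": 0},
    {"slide": [20,-3.4,0],"dr": [0,0,-0.325],"hand": 0}
  ]
}}

```text
t: 1.35
eef_pos: [0.5732, -0.2327, 0.3301]
tcp_rot: [-2.61, -1.747, 0.0]
wrist_force: [0.9, -0.8, -1.1]
opening: 0.999
grasp_force: 0.0
```

Call:
{"op": "step_arm", "data": {
  "increments": [
    {"slide": [4,0,0],"dr": [0,0,-0.065],"hand": 0},
    {"slide": [8,-0.6,0],"dr": [0,0,-0.13],"hand": 0},
    {"slide": [12,-1.3,0],"dr": [0,0,-0.195],"hand": 0},
    {"slide": [16,-2.3,0],"dr": [0,0,-0.26],"hand": 0},
    {"slide": [20,-3.4,0],"dr": [0,0,-0.325],"hand": 0}
  ]
}}

```text
t: 1.77
eef_pos: [0.618, -0.035, 0.3301]
tcp_rot: [-2.293, -2.146, 0.001]
wrist_force: [0.8, -0.2, 0.4]
opening: 0.999
grasp_force: 0.0
```

```bash
python3 n.py .60,20,.33,90 .593,31.8,.33,90 .593,31.8,.3,90
```

```text
t 1.77 q [ 0.4   0.38 -0.53  1.48  0.19  1.34 -0.21] az -3.2 r 0.619 z 0.33 pitch 90.0 F [ 0.8 -0.2  0.4]
.60,20,.33,90 ([23.61, -6.99, 0.02], [-0.001, -0.0, -0.415])
.593,31.8,.33,90 ([33.92, -13.67, 0.02], [-0.001, -0.0, -0.621])
.593,31.8,.3,90 ([33.92, -13.67, 3.02], [-0.001, -0.0, -0.621])
```

Call:
{"op": "step_arm", "data": {
  "increments": [
    {"slide": [4,-1,0],"dr": [0,0,-0.08],"hand": 0},
    {"slide": [8,-2.1,0],"dr": [0,0,-0.16],"hand": 0},
    {"slide": [12,-3.2,0],"dr": [0,0,-0.24],"hand": 0},
    {"slide": [16,-4.4,0],"dr": [0,0,-0.32],"hand": 0},
    {"slide": [20,-5.7,0],"dr": [0,0,-0.4],"hand": 0}
  ]
}}

```text
t: 2.18
eef_pos: [0.5742, 0.1679, 0.3303]
tcp_rot: [-1.82, -2.56, 0.0]
wrist_force: [1.1, 0.3, 0.5]
opening: 0.994
grasp_force: 0.0
```

```bash
python3 n.py .593,31.8,.33,90 .593,31.8,.3,90
```

```text
t 2.18 q [ 0.18  0.36 -0.68  1.53  0.23  1.34 -0.19] az 16.3 r 0.598 z 0.33 pitch 90.0 F [1.1 0.3 0.5]
.593,31.8,.33,90 ([15.96, -1.88, 0.03], [-0.0, 0.0, -0.22])
.593,31.8,.3,90 ([15.96, -1.88, 3.03], [-0.0, 0.0, -0.22])
```

Call:
{"op": "step_arm", "data": {
  "increments": [
    {"slide": [4,0,0],"dr": [0,0,-0.06],"hand": 0},
    {"slide": [8,-0.7,0],"dr": [0,0,-0.12],"hand": 0},
    {"slide": [12,-1.3,0],"dr": [0,0,-0.18],"hand": 0},
    {"slide": [16,-1.9,0.5],"dr": [0,0,-0.22],"hand": 0},
    {"slide": [16,-1.9,3],"dr": [0,0,-0.22],"hand": 0}
  ]
}}

```text
t: 2.6
eef_pos: [0.5009, 0.3195, 0.3036]
tcp_rot: [1.517, 2.751, 0.009]
wrist_force: [0.5, 1.6, 0.8]
opening: 1.001
grasp_force: 0.0
```

```bash
python3 n.py .593,31.8,.231,90; python3 - <<'E'
from h import *
from cell import r
import cv2
o=[]
for n,(y,x) in {"side":(110,270),"top":(180,180)}.items():
    i=r.camera(n)["img"][:,:,::-1][y:y+150,x:x+150]; o.append(cv2.resize(i,(400,400),interpolation=cv2.INTER_CUBIC))
cv2.imwrite("pics/a.png",cv2.hconcat(o))
E
```

```text
t 2.6 q [-0.03  0.39 -0.78  1.58  0.28  1.29 -0.28] az 32.5 r 0.594 z 0.304 pitch 89.7 F [0.5 1.6 0.8]
.593,31.8,.231,90 ([-0.77, -0.16, 7.26], [0.005, -0.003, 0.008])
```

View pics/a.png

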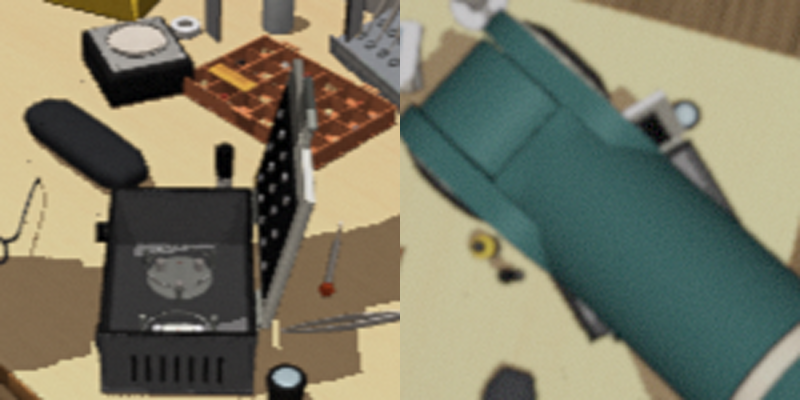

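In the side half, the fingertips at (215,25) and (355,25) straddle the lip at (300,70), with the lip between them. The top view is hidden by the arm. I'll lower the hand so one finger is behind the lip and one in front.

Call:
{"op": "step_arm", "data": {
  "increments": [
    {"slide": [-0.8,-0.2,1],"dr": [0.005,-0.003,0.008],"hand": 0},
    {"slide": [-0.8,-0.2,2.5],"dr": [0.005,-0.003,0.008],"hand": 0},
    {"slide": [-0.8,-0.2,4.2],"dr": [0.005,-0.003,0.008],"hand": 0},
    {"slide": [-0.8,-0.2,5.8],"dr": [0.005,-0.003,0.008],"hand": 0},
    {"slide": [-0.8,-0.2,7.2],"dr": [0.005,-0.003,0.008],"hand": 0}
  ]
}}

```text
t: 3.12
eef_pos: [0.5089, 0.3014, 0.2278]
tcp_rot: [1.549, 2.732, -0.01]
wrist_force: [0.6, -0.5, -0.2]
opening: 0.998
grasp_force: 0.0
```

```bash
python3 n.py .593,31.8,.231,90; python3 - <<'E'
from h import *
from cell import r
import cv2
i=r.camera("side")["img"][:,:,::-1][70:220,280:480]; cv2.imwrite("pics/b.png",cv2.resize(i,None,fx=3.5,fy=3.5,interpolation=cv2.INTER_CUBIC))
E
```

```text
t 3.12 q [-0.03  0.45 -0.74  1.67  0.33  1.16 -0.32] az 30.6 r 0.591 z 0.228 pitch 89.6 F [ 0.6 -0.5 -0.2]
.593,31.8,.231,90 ([1.21, 0.15, -0.32], [-0.005, 0.004, -0.016])
```

View pics/b.png

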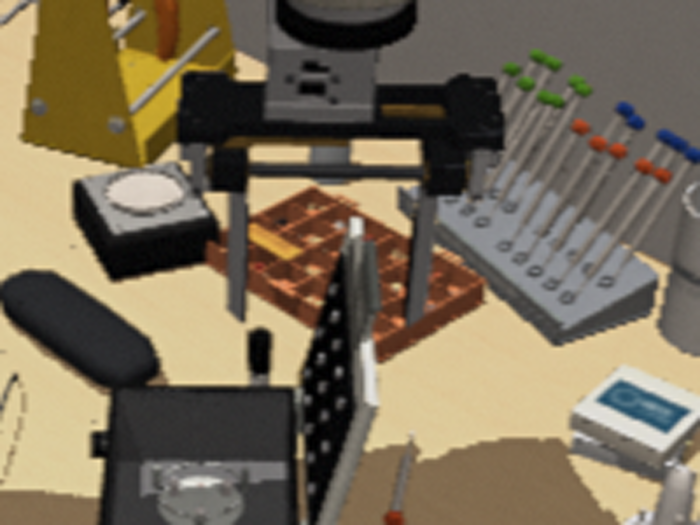

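The rear fingertip (415,320) is behind the lip (365,270) and the front one (238,315) is ahead of it, with clearance on both sides. Now I'll push.

Call:
{"op": "step_arm", "data": {
  "increments": [
    {"slide": [0.6,-0.5,-0.1],"dr": [0,0,-0.01],"hand": 0},
    {"slide": [1.2,-1.2,-0.2],"dr": [0,0,-0.016],"hand": 0},
    {"slide": [1.2,-2,-0.3],"dr": [0,0,-0.016],"hand": 0},
    {"slide": [1.2,-2.8,-0.3],"dr": [0,0,-0.016],"hand": 0},
    {"slide": [1.2,-3.6,-0.3],"dr": [0,0,-0.016],"hand": 0}
  ]
}}

```text
t: 3.58
eef_pos: [0.4701, 0.2948, 0.2326]
tcp_rot: [1.522, 2.747, -0.007]
wrist_force: [1.4, 1.3, 0.3]
opening: 0.999
grasp_force: 0.6
```

```bash
python3 n.py .532,31.8,.231,90 .525,31.8,.231,80
```

```text
t 3.58 q [ 0.    0.38 -0.77  1.76  0.29  1.13 -0.31] az 32.1 r 0.555 z 0.233 pitch 89.7 F [1.4 1.3 0.3]
.532,31.8,.231,90 ([-0.27, -2.29, 0.17], [-0.003, 0.003, 0.004])
.525,31.8,.231,80 ([-0.27, -2.99, 0.17], [-0.178, 0.003, 0.004])
```

Call:
{"op": "step_arm", "data": {
  "increments": [
    {"slide": [-0.2,-0.8,0.1],"dr": [0,0,0],"hand": 0},
    {"slide": [-0.2,-1.6,0.1],"dr": [0,0,0],"hand": 0},
    {"slide": [-0.2,-2.4,0.1],"dr": [0,0,0],"hand": 0},
    {"slide": [-0.2,-3,0.1],"dr": [0,0,0],"hand": 0}
  ]
}}

```text
t: 3.92
eef_pos: [0.4455, 0.2769, 0.231]
tcp_rot: [1.522, 2.748, -0.009]
wrist_force: [0.2, 0.6, 0.1]
opening: 0.999
grasp_force: 0.3
```

```bash
python3 n.py .50,31.8,.231,70; python3 - <<'E'
from h import *
from cell import r
import cv2
i=r.camera("side")["img"][:,:,::-1][70:220,280:480]; cv2.imwrite("pics/c.png",cv2.resize(i,None,fx=3.5,fy=3.5,interpolation=cv2.INTER_CUBIC))
E
```

```text
t 3.92 q [ 0.04  0.32 -0.79  1.83  0.25  1.1  -0.28] az 31.9 r 0.525 z 0.231 pitch 89.7 F [0.2 0.6 0.1]
.50,31.8,.231,70 ([-0.05, -2.45, 0.01], [-0.354, 0.003, 0.004])
```

View pics/c.png

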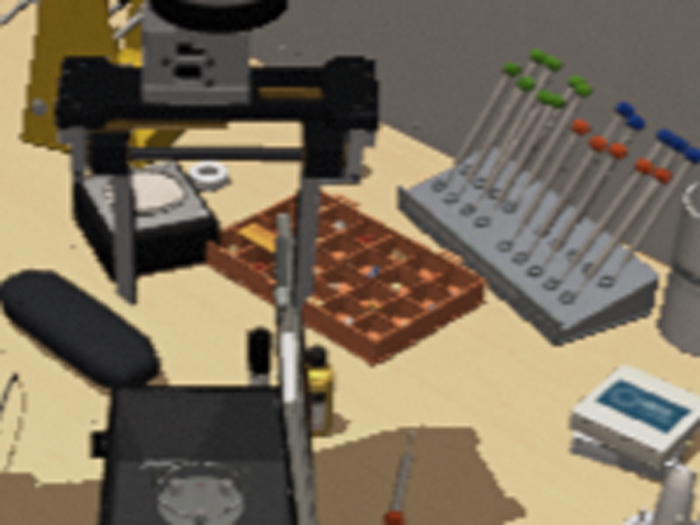

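The lip (285,250) rests against the rear finger and the lid is just past upright. The front finger is about 80 mm ahead. The clock stands still between calls, so I'll check that the catch and lowering poses are reachable with a quick kinematic fit.

```bash
cat > ik.py <<'E'
from h import *
from scipy.optimize import least_squares
from cell import r
LO=np.array([-2.81,-.39,-1.27,.06,-1.19,.19,-2.82]);HI=np.array([2.81,2.02,1.25,2.57,4.33,2,2.82])
def fk(q,p):
    h,a,b,L,e1,e2,o1,o7=p
    X=np.zeros(3);A=np.eye(3)
    rot=lambda ax,t: R.from_euler(ax,t).as_matrix()
    A=rot('z',-q[0]+o1); X=np.array([0,0,h]); A=A@rot('y',q[1]); X=X+A@[e1,0,a]
    A=A@rot('z',-q[2])@rot('y',q[3]); X=X+A@[e2,0,b]
    A=A@rot('z',-q[4])@rot('y',q[5]); X=X+A@[0,0,L]
    return X,A@rot('z',-q[6]+o7)
S=[([1.282,.417,-.01,1.614,.005,1.111,-.053],[.1526,-.6058,.2219],[-3.1167,-.3866,0]),
([1.09,.34,-.13,1.48,.04,1.33,-.08],[.3121,-.5366,.3317],[3.032,.823,0]),
([.40,.38,-.53,1.48,.19,1.34,-.21],[.618,-.035,.3301],[-2.293,-2.146,.001]),
([.18,.36,-.68,1.53,.23,1.34,-.19],[.5742,.1679,.3303],[-1.82,-2.56,0]),
([-.03,.45,-.74,1.67,.33,1.16,-.32],[.5089,.3014,.2278],[1.549,2.732,-.01])]
s=r.get_state(); S.append((s["q"],s["eef_pos"],s["tcp_rot"]))
def res(p):
    o=[]
    for q,x,v in S:
        X,A=fk(q,p); o+=[X-x,.2*R.from_matrix(A.T@R.from_rotvec(v).as_matrix()).as_rotvec()]
    return np.concatenate(o)
best=min((least_squares(res,[.35,.45,.45,.3,0,0,0,o]) for o in(np.pi/2,-np.pi/2)),key=lambda f:f.cost)
p=best.x
def ik(T,Rm,q0):
    f=lambda q: np.r_[(lambda X,A:np.r_[(X-T)*10,3*R.from_matrix(A.T@Rm).as_rotvec()])(*fk(q,p)),.01*(q-q0)]
    return least_squares(f,np.clip(q0,LO+.01,HI-.01),bounds=(LO,HI))
E
python3 - <<'E'
from ik import *
print(np.round(p,3),np.abs(best.fun).max())
q0=np.array(s["q"])
for pe in(40,50,60,70):
    q=q0
    for th in(1.0,.6,.3,0):
        P=np.radians(pe); d=np.array([np.cos(P),-np.sin(P)]);y=np.array([np.sin(P),np.cos(P)])
        lip=np.array([.069-.162*np.cos(th)-.001*np.sin(th),.076+.162*np.sin(th)+.001*np.cos(th)])
        t=lip+.043*y-.003*d
        f=ik(np.array(box(*t)),frame(P,YAW),q); q=f.x; X,A=fk(q,p)
        print(pe,th,np.round(t,3),np.round(q,2),"err mm",(np.linalg.norm(X-box(*t))*1e3).round(1))
E
```

```text
[ 0.647  0.509  0.475  0.671 -0.003  0.012 -0.053  1.518] 0.0035043349009243885
40 1.0 [0.006 0.248] [-0.7  -0.39 -0.    2.57  0.19  0.39 -0.31] err mm 39.7
40 0.6 [-0.04   0.203] [-2.81  0.77  0.46  2.57  0.83  0.64 -2.82] err mm 42.8
40 0.3 [-0.061  0.16 ] [-2.81  0.83  0.46  2.57  0.83  0.55 -2.82] err mm 38.2
40 0 [-0.068  0.112] [-2.81  0.93  0.52  2.57  0.85  0.38 -2.82] err mm 33.7
50 1.0 [0.012 0.243] [-0.6  -0.36 -0.01  2.57 -0.01  0.38 -0.05] err mm 20.2
50 0.6 [-0.034  0.198] [-0.62 -0.3  -0.    2.57  0.02  0.4  -0.08] err mm 31.4
50 0.3 [-0.055  0.155] [-0.63 -0.17  0.    2.57  0.04  0.32 -0.11] err mm 38.3
50 0 [-0.062  0.107] [-0.96  0.06 -0.    2.57  0.95  0.3  -1.34] err mm 42.6
60 1.0 [0.016 0.237] [-0.42 -0.32 -0.16  2.57 -0.17  0.37  0.12] err mm 0.5
60 0.6 [-0.03   0.192] [-0.59 -0.25 -0.02  2.57 -0.01  0.38 -0.05] err mm 11.5
60 0.3 [-0.05   0.149] [-0.61 -0.12 -0.    2.57  0.01  0.31 -0.06] err mm 18.4
60 0 [-0.057  0.101] [-0.6   0.03 -0.01  2.57  0.03  0.19 -0.1 ] err mm 21.8
70 1.0 [0.02 0.23] [-0.03 -0.15 -0.53  2.33 -0.16  0.6   0.11] err mm 0.0
70 0.6 [-0.026  0.186] [-0.05 -0.17 -0.5   2.47 -0.21  0.48  0.16] err mm 0.0
70 0.3 [-0.047  0.142] [-0.05 -0.09 -0.53  2.56 -0.17  0.32  0.12] err mm 0.0
70 0 [-0.054  0.095] [ 0.18  0.11 -0.81  2.57  0.44  0.19 -0.49] err mm 3.0
```

Call:
{"op": "step_arm", "data": {
  "increments": [
    {"slide": [0,0,0],"dr": [-0.12,0,0],"hand": 0},
    {"slide": [0,0.2,0],"dr": [-0.24,0,0],"hand": 0},
    {"slide": [0,0.4,0],"dr": [-0.35,0,0],"hand": 0}
  ]
}}

```text
t: 4.22
eef_pos: [0.4496, 0.2793, 0.2307]
tcp_rot: [1.422, 2.568, 0.452]
wrist_force: [0.5, 0.9, 0.7]
opening: 1.001
grasp_force: 0.0
```

```bash
python3 n.py; cat > plan.py <<'E'
from ik import *
def tcp(th,pe,gap=0.,t=.003):
    P=np.radians(pe); d=np.array([np.cos(P),-np.sin(P)]);y=np.array([np.sin(P),np.cos(P)])
    lip=np.array([.069-.162*np.cos(th)-.001*np.sin(th),.076+.162*np.sin(th)+.001*np.cos(th)])
    return lip+(.043-gap)*y-t*d, P
E
python3 - <<'E'
from plan import *
print(np.round(p,3),np.abs(best.fun).max(),np.round(best.fun[-6:],4))
q0=np.array(s["q"])
for pe in(40,50,60):
    q=q0
    for th in(1.0,.6,.3,0):
        t,P=tcp(th,pe)
        f=ik(np.array(box(*t)),frame(P,YAW),q); q=f.x; X,A=fk(q,p)
        print(pe,th,np.round(t,3),np.round(q,2),"err mm",(np.linalg.norm(X-box(*t))*1e3).round(1))
E
```

```text
t 4.22 q [ 0.16  0.11 -0.83  2.08  0.19  0.64 -0.23] az 31.8 r 0.529 z 0.231 pitch 69.9 F [0.5 0.9 0.7]
[ 0.277  0.492  0.471  0.293  0.002  0.003 -0.05   1.521] 0.004039584022058729 [ 0.0003 -0.0001 -0.0007 -0.0001  0.0034  0.0005]
40 1.0 [0.006 0.248] [ 0.46 -0.19 -0.98  2.37 -1.19  0.19  1.08] err mm 12.5
40 0.6 [-0.04   0.203] [ 0.29 -0.22 -0.82  2.46 -1.19  0.19  1.09] err mm 24.6
40 0.3 [-0.061  0.16 ] [ 0.38 -0.2  -0.92  2.5  -1.19  0.19  1.09] err mm 38.2
40 0 [-0.068  0.112] [ 0.73 -0.17 -1.27  2.5  -1.19  0.19  1.1 ] err mm 54.2
50 1.0 [0.012 0.243] [ 0.26 -0.07 -0.84  2.31 -0.29  0.19  0.22] err mm 0.1
50 0.6 [-0.034  0.198] [ 0.69 -0.18 -1.22  2.43 -1.19  0.19  1.08] err mm 2.1
50 0.3 [-0.055  0.155] [ 0.74 -0.16 -1.27  2.48 -1.19  0.19  1.1 ] err mm 19.7
50 0 [-0.062  0.107] [ 0.76 -0.11 -1.27  2.51 -1.19  0.19  1.16] err mm 50.9
60 1.0 [0.016 0.237] [ 0.2   0.02 -0.81  2.19  0.04  0.42 -0.1 ] err mm 0.0
60 0.6 [-0.03   0.192] [ 0.2  -0.01 -0.81  2.33 -0.01  0.3  -0.05] err mm 0.0
60 0.3 [-0.05   0.149] [ 0.45  0.1  -1.1   2.41  0.56  0.19 -0.6 ] err mm 0.0
60 0 [-0.057  0.101] [ 0.35  0.29 -1.04  2.46  1.59  0.25 -1.57] err mm 0.0
```

```bash
python3 - <<'E'
from plan import *
q0=np.array(s["q"])
for pe in(60,64,67,70,73):
    q=q0
    for th in(1.1,.8,.5,.25,.1,0):
        t,P=tcp(th,pe,t=.007)
        f=ik(np.array(box(*t)),frame(P,YAW),q); q=f.x; X,A=fk(q,p)
        print(pe,th,np.round(t,3),np.round(q,2),"err mm",(np.linalg.norm(X-box(*t))*1e3).round(1))
E
python3 - <<'E'
from h import *
from cell import r
import cv2
i=r.camera("side")["img"][:,:,::-1][60:240,260:440]; cv2.imwrite("pics/d.png",cv2.resize(i,None,fx=3.3,fy=3.3,interpolation=cv2.INTER_CUBIC))
E
```

```text
60 1.1 [0.028 0.248] [ 0.2   0.03 -0.82  2.15  0.06  0.45 -0.11] err mm 0.0
60 0.8 [-0.011  0.22 ] [ 0.2  -0.02 -0.8   2.26 -0.05  0.37 -0.01] err mm 0.0
60 0.5 [-0.04   0.182] [ 0.2  -0.01 -0.81  2.36 -0.01  0.26 -0.04] err mm 0.0
60 0.25 [-0.054  0.145] [ 0.51  0.12 -1.16  2.42  0.7   0.19 -0.73] err mm 0.0
60 0.1 [-0.059  0.121] [ 0.38  0.2  -1.05  2.45  1.23  0.19 -1.24] err mm 0.0
60 0 [-0.059  0.105] [ 0.32  0.25 -1.    2.46  1.53  0.22 -1.53] err mm 0.0
64 1.1 [0.03  0.246] [ 0.19  0.07 -0.83  2.1   0.12  0.54 -0.16] err mm 0.0
64 0.8 [-0.009  0.218] [ 0.21  0.02 -0.83  2.21  0.04  0.46 -0.09] err mm 0.0
64 0.5 [-0.038  0.18 ] [ 0.2   0.03 -0.82  2.31  0.08  0.36 -0.13] err mm 0.0
64 0.25 [-0.053  0.142] [ 0.09  0.09 -0.73  2.38  0.28  0.25 -0.32] err mm 0.0
64 0.1 [-0.057  0.118] [-0.01  0.14 -0.63  2.4   0.5   0.19 -0.53] err mm 0.0
64 0 [-0.057  0.102] [ 0.1   0.21 -0.76  2.41  0.93  0.19 -0.94] err mm 0.0
67 1.1 [0.031 0.244] [ 0.17  0.11 -0.83  2.06  0.16  0.61 -0.19] err mm 0.0
67 0.8 [-0.008  0.216] [ 0.2   0.05 -0.83  2.18  0.09  0.53 -0.14] err mm 0.0
67 0.5 [-0.037  
[... 524 characters left out ...]
.0
70 0.25 [-0.05   0.138] [ 0.11  0.15 -0.76  2.3   0.29  0.4  -0.32] err mm 0.0
70 0.1 [-0.054  0.114] [ 0.03  0.19 -0.68  2.33  0.4   0.33 -0.43] err mm 0.0
70 0 [-0.055  0.098] [-0.04  0.23 -0.61  2.34  0.48  0.29 -0.51] err mm 0.0
73 1.1 [0.034 0.24 ] [ 0.13  0.18 -0.82  1.99  0.21  0.75 -0.24] err mm 0.0
73 0.8 [-0.006  0.212] [ 0.16  0.12 -0.82  2.1   0.17  0.66 -0.2 ] err mm 0.0
73 0.5 [-0.035  0.174] [ 0.16  0.13 -0.81  2.2   0.19  0.56 -0.23] err mm 0.0
73 0.25 [-0.049  0.136] [ 0.1   0.18 -0.76  2.27  0.3   0.46 -0.33] err mm 0.0
73 0.1 [-0.053  0.112] [ 0.04  0.22 -0.7   2.29  0.39  0.41 -0.41] err mm 0.0
73 0 [-0.054  0.096] [-0.02  0.25 -0.65  2.31  0.46  0.37 -0.48] err mm 0.0
```

View pics/d.png

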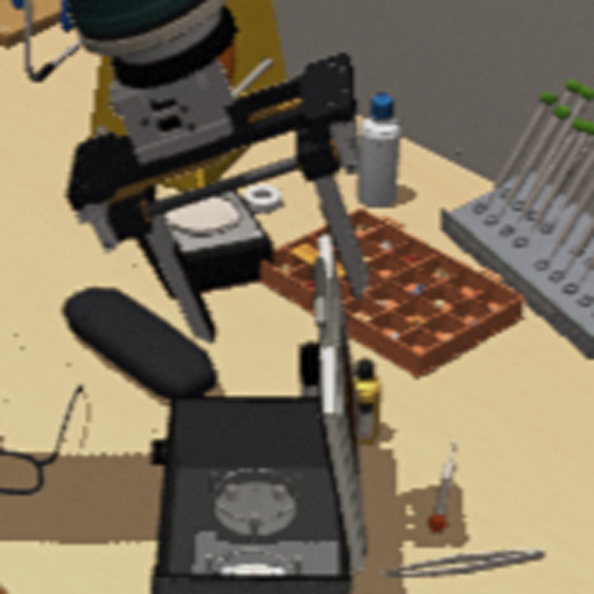

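The lid (lip at about (322,290)) has come off the rear finger and is slightly past upright. The front finger is in place to catch it at about 1.0 rad. I'll hold the hand still and let the lid fall, watching for motion by frame difference.

Call:
{"op": "step_arm", "data": {
  "increments": [
    {"slide": [0,0,0],"dr": [0,0,0],"hand": 0},
    {"slide": [0,0,0],"dr": [0,0,0],"hand": 0},
    {"slide": [0,0,0],"dr": [0,0,0],"hand": 0}
  ]
}}

```text
t: 4.52
eef_pos: [0.4501, 0.2798, 0.231]
tcp_rot: [1.425, 2.572, 0.444]
wrist_force: [-0.3, 0.4, -0.3]
opening: 0.999
grasp_force: 0.0
```

```bash
cat > th.py <<'E'
# lid angle: edges of the near (y=-100) side of the lid, best agreement of projected outline with image gradient; plus frame difference
from h import *
from cell import r
import cv2,os
c=r.camera("side"); g=cv2.cvtColor(c["img"],cv2.COLOR_RGB2GRAY); g=cv2.GaussianBlur(g,(3,3),0).astype(float)
if os.path.exists("last.npy"):
    d=np.abs(g-np.load("last.npy"))>25; print("moved px",d[80:260,280:440].sum())
np.save("last.npy",g)
gx,gy=cv2.Sobel(g,6,1,0),cv2.Sobel(g,6,0,1)
def W(X): 
    k,s=np.cos(YAW),np.sin(YAW); return X@np.array([[k,s,0],[-s,k,0],[0,0,1]])+[BX[0],BX[1],0]
def seg(th,a,b,n=60): # a,b = (length, y, normal)
    L=np.linspace(a,b,n); d=np.array([-np.cos(th),np.sin(th)]);m=np.array([np.sin(th),np.cos(th)])
    return W(np.c_[.069+L[:,0]*d[0]+L[:,2]*m[0],L[:,1],.076+L[:,0]*d[1]+L[:,2]*m[1]])
def score(th):
    t=0
    for a,b in(((.03,-.1,.006),(.138,-.1,.006)),((.138,-.1,.006),(.138,-.04,.006)),((.138,.04,.006),(.138,.1,.006)),((.03,-.1,-.002),(.138,-.1,-.002))):
        u=proj("side",seg(th,a,b)); e=u[-1]-u[0]; nrm=np.array([-e[1],e[0]])/np.hypot(*e)
        m=u.astype(np.float32); G=cv2.remap(gx,m[:,0],m[:,1],1).ravel()*nrm[0]+cv2.remap(gy,m[:,0],m[:,1],1).ravel()*nrm[1]
        t+=abs(G.mean())
    return t
T=np.arange(0,1.8,.01); S=np.array([score(t) for t in T]); o=np.argsort(-S)[:4]
print("theta",T[o].round(2),S[o].round(0))
E
python3 n.py; python3 th.py
```

```text
t 4.52 q [ 0.15  0.11 -0.82  2.07  0.19  0.66 -0.23] az 31.9 r 0.53 z 0.231 pitch 70.3 F [-0.3  0.4 -0.3]
theta [1.28 1.27 1.29 1.34] [654. 545. 534. 472.]
```

Call:
{"op": "step_arm", "data": {
  "increments": [
    {"slide": [0,0,0],"dr": [0,0,0],"hand": 0},
    {"slide": [0,0,0],"dr": [0,0,0],"hand": 0},
    {"slide": [0,0,0],"dr": [0,0,0],"hand": 0}
  ]
}}

```text
t: 4.82
eef_pos: [0.4496, 0.2799, 0.2306]
tcp_rot: [1.424, 2.572, 0.445]
wrist_force: [0.4, 0.5, -0.7]
opening: 0.999
grasp_force: 0.0
```

```bash
python3 th.py; python3 n.py; python3 - <<'E'
from plan import *
for th in(1.05,1,.95,.9,.85): 
    t,P=tcp(th,68,t=.007); print(th,t.round(3),"now",(np.hypot(*s["eef_pos"][:2])-.517).round(3),s["eef_pos"][2].round(3))
E
```

```text
moved px 924
theta [1.25 1.2  1.19 1.26] [501. 452. 448. 417.]
t 4.87 q [ 0.16  0.11 -0.83  2.08  0.19  0.65 -0.23] az 31.9 r 0.53 z 0.231 pitch 70.3 F [-0.1 -0.1 -0. ]
1.05 [0.025 0.24 ] now 0.013 0.231
1 [0.018 0.235] now 0.013 0.231
0.95 [0.011 0.231] now 0.013 0.231
0.9 [0.005 0.226] now 0.013 0.231
0.85 [-0.001  0.221] now 0.013 0.231
```

Call:
{"op": "step_arm", "data": {
  "increments": [
    {"slide": [0,0,0],"dr": [0,0,0],"hand": 0},
    {"slide": [0,0,0],"dr": [0,0,0],"hand": 0},
    {"slide": [0,0,0],"dr": [0,0,0],"hand": 0},
    {"slide": [0,-0.1,0],"dr": [0,0,0],"hand": 0},
    {"slide": [0,-0.3,0],"dr": [0,0,0],"hand": 0}
  ]
}}

```text
t: 5.28
eef_pos: [0.4472, 0.2782, 0.2298]
tcp_rot: [1.424, 2.571, 0.446]
wrist_force: [0.4, 0.3, -0.7]
opening: 1.001
grasp_force: 0.0
```

```bash
python3 th.py;python3 n.py
```

```text
moved px 2741
theta [0.99 1.   0.98 0.97] [565. 521. 520. 425.]
t 5.33 q [ 0.16  0.11 -0.83  2.09  0.19  0.65 -0.22] az 31.9 r 0.526 z 0.23 pitch 70.3 F [-0.1 -0.5 -0.5]
```

Angle 0.99, close to contact. I'll hold a few rows and confirm the catch.

Call:
{"op": "step_arm", "data": {
  "increments": [
    {"slide": [0,0,0],"dr": [0,0,0],"hand": 0},
    {"slide": [0,0,0],"dr": [0,0,0],"hand": 0},
    {"slide": [0,0,0],"dr": [0,0,0],"hand": 0}
  ]
}}

```text
t: 5.58
eef_pos: [0.4471, 0.2781, 0.2297]
tcp_rot: [1.424, 2.571, 0.445]
wrist_force: [-0.6, -0.6, -0.5]
opening: 1.002
grasp_force: 0.5
```

```bash
python3 th.py;python3 n.py;python3 th.py; python3 - <<'E'
from h import *
from cell import r
import cv2
i=r.camera("side")["img"][:,:,::-1][60:240,260:440]; cv2.imwrite("pics/e.png",cv2.resize(i,None,fx=3.3,fy=3.3,interpolation=cv2.INTER_CUBIC))
E
```

```text
moved px 1366
theta [0.88 0.89 0.87 0.86] [571. 530. 528. 443.]
t 5.63 q [ 0.16  0.11 -0.83  2.08  0.19  0.65 -0.22] az 31.9 r 0.527 z 0.23 pitch 70.3 F [-1.6 -0.9 -0.8]
moved px 0
theta [0.88 0.89 0.87 0.86] [572. 530. 528. 442.]
```

View pics/e.png

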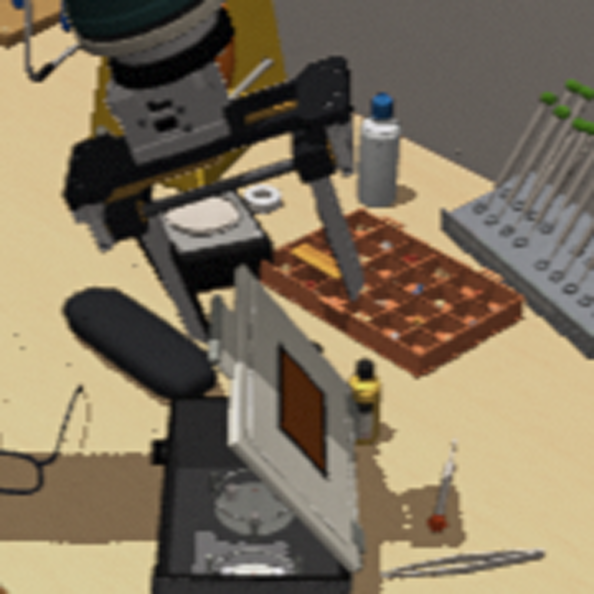

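Caught and resting. The lip (220,330) is on the front finger at (200,320), the angle is steady at 0.88 rad (0 px moved) and the upper finger is well clear. The bead is near the fingertip, so I'll slide the finger deeper while lowering.

```bash
cat > low.py <<'E'
from h import *
from cell import r
import sys
G=float(sys.argv[1]); t=float(sys.argv[2]); s=r.get_state(); pos,rv=s["eef_pos"],s["tcp_rot"]
P=np.radians(70); d=np.array([np.cos(P),-np.sin(P)]);y=np.array([np.sin(P),np.cos(P)])
L=lambda th: np.array([.069-.162*np.cos(th)-.001*np.sin(th),.076+.162*np.sin(th)+.001*np.cos(th)])
x=np.array([pos[:2]@[np.cos(YAW),np.sin(YAW)]-np.hypot(*BX),pos[2]])
for th in map(float,sys.argv[3:]):
    T=L(th)+G*y-t*d; print(th,T.round(4),delta(pos,rv,box(*T),frame(P,YAW)))
th=float(sys.argv[3]); e=x-L(th); print("now",x.round(4),"if theta is the first: G",(e@y).round(4),"t",(-e@d).round(4))
E
python3 low.py .051 .006 .88 .84 .8 .75 .7 .65 .6
```

```text
0.88 [0.0109 0.2246] ([-0.04, -0.07, 0.52], [-0.004, 0.001, 0.005])
0.84 [0.006  0.2204] ([-0.04, -0.67, 0.75], [-0.004, 0.001, 0.005])
0.8 [0.0013 0.216 ] ([-0.03, -1.26, 1.0], [-0.004, 0.001, 0.005])
0.75 [-0.0043  0.2102] ([-0.03, -1.99, 1.35], [-0.004, 0.001, 0.005])
0.7 [-0.0097  0.2042] ([-0.02, -2.69, 1.74], [-0.004, 0.001, 0.005])
0.65 [-0.0147  0.1979] ([-0.02, -3.38, 2.16], [-0.004, 0.001, 0.005])
0.6 [-0.0194  0.1914] ([-0.02, -4.04, 2.62], [-0.004, 0.001, 0.005])
now [0.0098 0.2297] if theta is the first: G 0.0517 t 0.0112
```

Call:
{"op": "step_arm", "data": {
  "increments": [
    {"slide": [0,0,0.3],"dr": [0,0,0],"hand": 0},
    {"slide": [0,-0.2,0.6],"dr": [0,0,0],"hand": 0},
    {"slide": [0,-0.6,0.8],"dr": [0,0,0],"hand": 0},
    {"slide": [0,-1,0.95],"dr": [0,0,0],"hand": 0},
    {"slide": [0,-1.4,1.1],"dr": [0,0,0],"hand": 0}
  ]
}}

```text
t: 6.15
eef_pos: [0.4387, 0.2729, 0.2141]
tcp_rot: [1.424, 2.572, 0.446]
wrist_force: [0.0, -0.9, -0.7]
opening: 0.998
grasp_force: 0.2
```

```bash
python3 th.py; python3 n.py; python3 low.py .051 .006 .8 .76 .72 .68 .64 .6 .55 .5
```

```text
moved px 4755
theta [0.79 0.78 0.8  0.77] [676. 676. 615. 591.]
t 6.2 q [ 0.16  0.11 -0.82  2.12  0.2   0.61 -0.24] az 31.9 r 0.516 z 0.214 pitch 70.3 F [-1.1 -0.5 -1.9]
0.8 [0.0013 0.216 ] ([-0.04, 0.27, -0.15], [-0.005, 0.001, 0.005])
0.76 [-0.0032  0.2114] ([-0.04, -0.31, 0.13], [-0.005, 0.001, 0.005])
0.72 [-0.0076  0.2067] ([-0.03, -0.88, 0.43], [-0.005, 0.001, 0.005])
0.68 [-0.0117  0.2017] ([-0.03, -1.43, 0.75], [-0.005, 0.001, 0.005])
0.64 [-0.0157  0.1966] ([-0.03, -1.98, 1.1], [-0.005, 0.001, 0.005])
0.6 [-0.0194  0.1914] ([-0.02, -2.5, 1.47], [-0.005, 0.001, 0.005])
0.55 [-0.0238  0.1846] ([-0.02, -3.14, 1.96], [-0.005, 0.001, 0.005])
0.5 [-0.0278  0.1776] ([-0.01, -3.76, 2.48], [-0.005, 0.001, 0.005])
now [-0.0008  0.2137] if theta is the first: G 0.0483 t 0.0045
```

Call:
{"op": "step_arm", "data": {
  "increments": [
    {"slide": [0,-0.5,0.2],"dr": [0,0,0],"hand": 0},
    {"slide": [0,-1,0.5],"dr": [0,0,0],"hand": 0},
    {"slide": [0,-1.5,0.8],"dr": [0,0,0],"hand": 0},
    {"slide": [0,-2,1.1],"dr": [0,0,0],"hand": 0},
    {"slide": [0,-2.5,1.5],"dr": [0,0,0],"hand": 0}
  ]
}}

```text
t: 6.62
eef_pos: [0.4232, 0.2629, 0.1916]
tcp_rot: [1.424, 2.571, 0.446]
wrist_force: [-1.5, -1.5, -0.3]
opening: 1.004
grasp_force: 0.8
```

```bash
python3 th.py; python3 n.py; python3 low.py .050 .006 .6 .56 .52 .48 .44 .4 .35 .3
```

```text
moved px 6019
theta [0.62 0.61 0.63 0.6 ] [837. 836. 784. 778.]
t 6.67 q [ 0.15  0.11 -0.82  2.19  0.22  0.55 -0.26] az 31.9 r 0.497 z 0.19 pitch 70.3 F [-1.6 -0.4 -3.2]
0.6 [-0.0203  0.191 ] ([-0.01, -0.06, -0.08], [-0.006, 0.001, 0.005])
0.56 [-0.0239  0.1856] ([-0.01, -0.58, 0.31], [-0.006, 0.001, 0.005])
0.52 [-0.0272  0.1801] ([-0.0, -1.07, 0.72], [-0.006, 0.001, 0.005])
0.48 [-0.0302  0.1744] ([0.0, -1.55, 1.15], [-0.006, 0.001, 0.005])
0.44 [-0.0331  0.1686] ([0.0, -2.02, 1.6], [-0.006, 0.001, 0.005])
0.4 [-0.0357  0.1627] ([0.01, -2.46, 2.07], [-0.006, 0.001, 0.005])
0.35 [-0.0386  0.1552] ([0.01, -2.99, 2.68], [-0.006, 0.001, 0.005])
0.3 [-0.0411  0.1476] ([0.01, -3.48, 3.31], [-0.006, 0.001, 0.005])
now [-0.0195  0.1905] if theta is the first: G 0.0506 t 0.0052
```

Call:
{"op": "step_arm", "data": {
  "increments": [
    {"slide": [0,-0.5,0.3],"dr": [0,0,0],"hand": 0},
    {"slide": [0,-0.9,0.6],"dr": [0,0,0],"hand": 0},
    {"slide": [0,-1.35,1],"dr": [0,0,0],"hand": 0},
    {"slide": [0,-1.75,1.35],"dr": [0,0,0],"hand": 0},
    {"slide": [0,-2.15,1.75],"dr": [0,0,0],"hand": 0}
  ]
}}

```text
t: 7.08
eef_pos: [0.411, 0.2553, 0.1677]
tcp_rot: [1.424, 2.572, 0.445]
wrist_force: [-3.8, -2.9, 1.5]
opening: 0.999
grasp_force: 2.3
```

```bash
python3 th.py; python3 n.py; python3 low.py .050 .006 .42 .39 .36 .33 .3 .27 .24
```

```text
moved px 5030
theta [0.46 0.47 0.45 0.48] [969. 963. 936. 914.]
t 7.13 q [ 0.13  0.12 -0.81  2.24  0.26  0.49 -0.31] az 31.8 r 0.483 z 0.167 pitch 70.3 F [-1.8 -1.4 -3. ]
0.42 [-0.0344  0.1657] ([0.0, -0.11, 0.07], [-0.006, 0.001, 0.005])
0.39 [-0.0363  0.1613] ([0.0, -0.44, 0.43], [-0.006, 0.001, 0.005])
0.36 [-0.038   0.1567] ([0.01, -0.76, 0.8], [-0.006, 0.001, 0.005])
0.33 [-0.0397  0.1522] ([0.01, -1.06, 1.17], [-0.006, 0.001, 0.005])
0.3 [-0.0411  0.1476] ([0.01, -1.36, 1.56], [-0.006, 0.001, 0.005])
0.27 [-0.0425  0.1429] ([0.01, -1.64, 1.95], [-0.006, 0.001, 0.005])
0.24 [-0.0437  0.1382] ([0.01, -1.91, 2.35], [-0.006, 0.001, 0.005])
now [-0.0336  0.1668] if theta is the first: G 0.0511 t 0.0067
```

```bash
cat > bx.py <<'E'
import cv2,numpy as np
from cell import r
a=cv2.imread("pics/side0.png"); b=r.camera("side")["img"][:,:,::-1]
g=lambda i: cv2.cvtColor(np.ascontiguousarray(i[234:262,300:362]),cv2.COLOR_BGR2GRAY)
W=np.eye(2,3,dtype=np.float32)
cc,W=cv2.findTransformECC(g(a),g(b),W,cv2.MOTION_TRANSLATION,(3,100,1e-5),None,3); print("box shift px",W[:,2].round(2),"cc",round(cc,3))
E
python3 bx.py; python3 n.py; python3 th.py
```

```text
box shift px [-0. -0.] cc 0.999
t 7.18 q [ 0.14  0.12 -0.81  2.24  0.26  0.49 -0.31] az 31.8 r 0.484 z 0.167 pitch 70.3 F [-3.8 -4.   1. ]
moved px 3
theta [0.46 0.47 0.45 0.48] [974. 959. 950. 902.]
```

The box is unmoved. The push is a little horizontal, so I'll ease outward slightly as I continue.

```bash
python3 low.py .0475 .003 .46 .43 .4 .37 .34 .31 .28
```

```text
0.46 [-0.033   0.1679] ([-0.0, -0.0, -0.01], [-0.005, 0.001, 0.005])
0.43 [-0.0351  0.1635] ([-0.0, -0.35, 0.33], [-0.005, 0.001, 0.005])
0.4 [-0.037   0.1591] ([-0.0, -0.68, 0.68], [-0.005, 0.001, 0.005])
0.37 [-0.0388  0.1546] ([0.0, -1.0, 1.04], [-0.005, 0.001, 0.005])
0.34 [-0.0405  0.15  ] ([0.0, -1.31, 1.42], [-0.005, 0.001, 0.005])
0.31 [-0.042   0.1454] ([0.01, -1.61, 1.8], [-0.005, 0.001, 0.005])
0.28 [-0.0434  0.1408] ([0.01, -1.89, 2.19], [-0.005, 0.001, 0.005])
now [-0.0329  0.1678] if theta is the first: G 0.0475 t 0.0029
```

Call:
{"op": "step_arm", "data": {
  "increments": [
    {"slide": [0,-0.4,0.2],"dr": [0,0,0],"hand": 0},
    {"slide": [0,-0.75,0.5],"dr": [0,0,0],"hand": 0},
    {"slide": [0,-1.1,0.8],"dr": [0,0,0],"hand": 0},
    {"slide": [0,-1.4,1.1],"dr": [0,0,0],"hand": 0},
    {"slide": [0,-1.65,1.4],"dr": [0,0,0],"hand": 0}
  ]
}}

```text
t: 7.65
eef_pos: [0.4022, 0.2497, 0.1492]
tcp_rot: [1.424, 2.571, 0.446]
wrist_force: [-0.1, 0.7, -1.3]
opening: 1.001
grasp_force: 0.4
```

```bash
python3 th.py; python3 n.py; python3 low.py .0475 .006 .32 .3 .27 .24 .21 .18 .15
```

```text
moved px 4376
theta [0.33 0.32 0.34 0.31] [944. 944. 925. 921.]
t 7.7 q [ 0.11  0.14 -0.79  2.28  0.32  0.44 -0.36] az 31.8 r 0.473 z 0.149 pitch 70.3 F [-1.  -1.2 -3.1]
0.32 [-0.0425  0.1498] ([0.01, 0.17, -0.07], [-0.005, 0.001, 0.005])
0.3 [-0.0435  0.1467] ([0.01, -0.03, 0.18], [-0.005, 0.001, 0.005])
0.27 [-0.0448  0.1421] ([0.01, -0.31, 0.58], [-0.005, 0.001, 0.005])
0.24 [-0.046   0.1374] ([0.01, -0.58, 0.98], [-0.005, 0.001, 0.005])
0.21 [-0.0471  0.1326] ([0.01, -0.84, 1.39], [-0.005, 0.001, 0.005])
0.18 [-0.048   0.1279] ([0.02, -1.09, 1.81], [-0.005, 0.001, 0.005])
0.15 [-0.0487  0.1231] ([0.02, -1.32, 2.23], [-0.005, 0.001, 0.005])
now [-0.0438  0.1485] if theta is the first: G 0.0458 t 0.0053
```

Call:
{"op": "step_arm", "data": {
  "increments": [
    {"slide": [0,-0.25,0.25],"dr": [0,0,0],"hand": 0},
    {"slide": [0,-0.5,0.55],"dr": [0,0,0],"hand": 0},
    {"slide": [0,-0.7,0.85],"dr": [0,0,0],"hand": 0},
    {"slide": [0,-0.9,1.15],"dr": [0,0,0],"hand": 0},
    {"slide": [0,-1.1,1.45],"dr": [0,0,0],"hand": 0}
  ]
}}

```text
t: 8.12
eef_pos: [0.3977, 0.2469, 0.1319]
tcp_rot: [1.424, 2.571, 0.446]
wrist_force: [-0.2, -0.1, -0.7]
opening: 0.996
grasp_force: 0.5
```

```bash
python3 th.py; python3 n.py; python3 low.py .0455 .006 .21 .18 .15 .12 .09 .06 .03 0
```

```text
moved px 3685
theta [0.22 0.21 0.23 0.24] [882. 877. 875. 861.]
t 8.17 q [ 0.07  0.17 -0.76  2.31  0.39  0.4  -0.44] az 31.8 r 0.468 z 0.131 pitch 70.3 F [-0.2 -1.1 -1.8]
0.21 [-0.0489  0.1319] ([0.01, 0.04, -0.06], [-0.005, 0.001, 0.005])
0.18 [-0.0499  0.1272] ([0.02, -0.21, 0.36], [-0.005, 0.001, 0.005])
0.15 [-0.0506  0.1224] ([0.02, -0.44, 0.78], [-0.005, 0.001, 0.005])
0.12 [-0.0513  0.1176] ([0.02, -0.67, 1.22], [-0.005, 0.001, 0.005])
0.09 [-0.0517  0.1128] ([0.02, -0.87, 1.65], [-0.005, 0.001, 0.005])
0.06 [-0.0521  0.1079] ([0.02, -1.07, 2.1], [-0.005, 0.001, 0.005])
0.03 [-0.0523  0.1031] ([0.02, -1.25, 2.55], [-0.005, 0.001, 0.005])
0.0 [-0.0523  0.0982] ([0.02, -1.42, 3.01], [-0.005, 0.001, 0.005])
now [-0.0491  0.1313] if theta is the first: G 0.0451 t 0.0054
```

Call:
{"op": "step_arm", "data": {
  "increments": [
    {"slide": [0,-0.15,0.2],"dr": [0,0,0],"hand": 0},
    {"slide": [0,-0.3,0.45],"dr": [0,0,0],"hand": 0},
    {"slide": [0,-0.45,0.7],"dr": [0,0,0],"hand": 0},
    {"slide": [0,-0.58,0.95],"dr": [0,0,0],"hand": 0},
    {"slide": [0,-0.7,1.2],"dr": [0,0,0],"hand": 0}
  ]
}}

```text
t: 8.58
eef_pos: [0.3956, 0.2455, 0.1183]
tcp_rot: [1.424, 2.571, 0.446]
wrist_force: [-0.8, -0.6, -1.4]
opening: 1.0
grasp_force: 0.6
```

```bash
python3 th.py; python3 n.py; python3 bx.py; python3 low.py .0455 .006 .13 .1 .08 .06 .04 .02 0 -.03
```

```text
moved px 2914
theta [0.11 0.12 0.1  0.13] [803. 803. 794. 794.]
t 8.63 q [ 0.03  0.19 -0.72  2.32  0.46  0.36 -0.5 ] az 31.8 r 0.465 z 0.118 pitch 70.3 F [-1.5 -1.8 -1.8]
box shift px [ 0.01 -0.01] cc 0.999
0.13 [-0.0511  0.1192] ([0.01, 0.07, -0.09], [-0.005, 0.001, 0.005])
0.1 [-0.0516  0.1144] ([0.01, -0.14, 0.34], [-0.005, 0.001, 0.005])
0.08 [-0.0519  0.1111] ([0.01, -0.28, 0.64], [-0.005, 0.001, 0.005])
0.06 [-0.0521  0.1079] ([0.02, -0.41, 0.94], [-0.005, 0.001, 0.005])
0.04 [-0.0522  0.1047] ([0.02, -0.53, 1.24], [-0.005, 0.001, 0.005])
0.02 [-0.0523  0.1014] ([0.02, -0.65, 1.54], [-0.005, 0.001, 0.005])
0.0 [-0.0523  0.0982] ([0.02, -0.76, 1.84], [-0.005, 0.001, 0.005])
-0.03 [-0.0522  0.0933] ([0.02, -0.91, 2.3], [-0.005, 0.001, 0.005])
now [-0.0514  0.1181] if theta is the first: G 0.0448 t 0.0051
```

Call:
{"op": "step_arm", "data": {
  "increments": [
    {"slide": [0,-0.08,0.2],"dr": [0,0,0],"hand": 0},
    {"slide": [0,-0.17,0.4],"dr": [0,0,0],"hand": 0},
    {"slide": [0,-0.25,0.6],"dr": [0,0,0],"hand": 0},
    {"slide": [0,-0.33,0.75],"dr": [0,0,0],"hand": 0},
    {"slide": [0,-0.4,0.9],"dr": [0,0,0],"hand": 0}
  ]
}}

```text
t: 9.1
eef_pos: [0.3949, 0.245, 0.1084]
tcp_rot: [1.424, 2.571, 0.445]
wrist_force: [-2.9, -1.8, -1.4]
opening: 1.0
grasp_force: 2.1
```

```bash
python3 th.py; python3 n.py; python3 low.py .0455 .006 .06 .04 .02 0 -.03 -.05
```

```text
moved px 2246
theta [0.05 0.04 0.06 0.03] [799. 795. 794. 778.]
t 9.15 q [-0.    0.21 -0.69  2.33  0.52  0.34 -0.56] az 31.8 r 0.465 z 0.108 pitch 70.3 F [-2.7 -0.9 -1.4]
0.06 [-0.0521  0.1079] ([0.02, -0.02, 0.03], [-0.004, 0.001, 0.005])
0.04 [-0.0522  0.1047] ([0.02, -0.14, 0.33], [-0.004, 0.001, 0.005])
0.02 [-0.0523  0.1014] ([0.02, -0.25, 0.64], [-0.004, 0.001, 0.005])
0.0 [-0.0523  0.0982] ([0.02, -0.37, 0.94], [-0.004, 0.001, 0.005])
-0.03 [-0.0522  0.0933] ([0.02, -0.52, 1.4], [-0.004, 0.001, 0.005])
-0.05 [-0.052   0.0901] ([0.02, -0.62, 1.71], [-0.004, 0.001, 0.005])
now [-0.052   0.1083] if theta is the first: G 0.0457 t 0.0063
```

Call:
{"op": "step_arm", "data": {
  "increments": [
    {"slide": [0,-0.06,0.12],"dr": [0,0,0],"hand": 0},
    {"slide": [0,-0.11,0.24],"dr": [0,0,0],"hand": 0},
    {"slide": [0,-0.16,0.36],"dr": [0,0,0],"hand": 0},
    {"slide": [0,-0.21,0.48],"dr": [0,0,0],"hand": 0},
    {"slide": [0,-0.26,0.6],"dr": [0,0,0],"hand": 0}
  ]
}}

```text
t: 9.57
eef_pos: [0.3947, 0.245, 0.1021]
tcp_rot: [1.423, 2.571, 0.446]
wrist_force: [-2.4, -1.1, -1.6]
opening: 1.003
grasp_force: 1.8
```

```bash
python3 th.py; python3 n.py; python3 low.py .0455 .006 .02 0 -.03 -.05
```

```text
moved px 1570
theta [0.01 0.02 0.   0.03] [816. 815. 812. 801.]
t 9.62 q [-0.03  0.22 -0.66  2.34  0.55  0.33 -0.59] az 31.8 r 0.465 z 0.102 pitch 70.2 F [-2.9 -1.4 -0.8]
0.02 [-0.0523  0.1014] ([0.02, -0.02, 0.05], [-0.004, 0.001, 0.005])
0.0 [-0.0523  0.0982] ([0.02, -0.13, 0.35], [-0.004, 0.001, 0.005])
-0.03 [-0.0522  0.0933] ([0.02, -0.29, 0.81], [-0.004, 0.001, 0.005])
-0.05 [-0.052   0.0901] ([0.02, -0.38, 1.12], [-0.004, 0.001, 0.005])
now [-0.0522  0.102 ] if theta is the first: G 0.0457 t 0.0065
```

Call:
{"op": "step_arm", "data": {
  "increments": [
    {"slide": [0,-0.04,0.1],"dr": [0,0,0],"hand": 0},
    {"slide": [0,-0.08,0.2],"dr": [0,0,0],"hand": 0},
    {"slide": [0,-0.12,0.3],"dr": [0,0,0],"hand": 0},
    {"slide": [0,-0.16,0.4],"dr": [0,0,0],"hand": 0},
    {"slide": [0,-0.22,0.5],"dr": [0,0,0],"hand": 0}
  ]
}}

```text
t: 10.03
eef_pos: [0.3947, 0.245, 0.0969]
tcp_rot: [1.423, 2.571, 0.447]
wrist_force: [0.4, -0.3, 0.2]
opening: 1.001
grasp_force: 0.0
```

```bash
python3 th.py; python3 n.py
```

```text
moved px 901
theta [0.   0.01 0.02 0.03] [818. 813. 804. 787.]
t 10.08 q [-0.05  0.23 -0.64  2.34  0.58  0.31 -0.62] az 31.8 r 0.464 z 0.097 pitch 70.2 F [-0.4 -0.1 -0.4]
```

Contact force is gone and the angle reads 0, so the lid is shut. I'll back the finger slowly away from the lip, then withdraw along the tool.

Call:
{"op": "step_arm", "data": {
  "increments": [
    {"slide": [0,-0.15,0.05],"dr": [0,0,0],"hand": 0},
    {"slide": [0,-0.4,0],"dr": [0,0,0],"hand": 0},
    {"slide": [0,-0.9,-0.3],"dr": [0,0,0],"hand": 0},
    {"slide": [0,-1.5,-0.9],"dr": [0,0,0],"hand": 0},
    {"slide": [0,-1.8,-2],"dr": [0,0,0],"hand": 0}
  ]
}}

```text
t: 10.5
eef_pos: [0.373, 0.2316, 0.1088]
tcp_rot: [1.424, 2.573, 0.444]
wrist_force: [-0.4, -0.6, 0.7]
opening: 1.001
grasp_force: 0.0
```

Call:
{"op": "step_arm", "data": {
  "increments": [
    {"slide": [0,0,-1.5],"dr": [0,0,0],"hand": 0},
    {"slide": [0,0,-3.5],"dr": [0,0,0],"hand": 0},
    {"slide": [0,0,-5.5],"dr": [0,0,0],"hand": 0},
    {"slide": [0,0,-7.5],"dr": [0.05,0,0],"hand": 0},
    {"slide": [0,0,-9],"dr": [0.1,0,0],"hand": 0}
  ]
}}

```text
t: 10.92
eef_pos: [0.3472, 0.2156, 0.1955]
tcp_rot: [1.455, 2.628, 0.319]
wrist_force: [-0.1, -0.6, -0.3]
opening: 0.995
grasp_force: 0.0
```

Call:
{"op": "step_arm", "data": {
  "increments": [
    {"slide": [0,0,-1],"dr": [0.05,0,0],"hand": 0},
    {"slide": [0,0,-2],"dr": [0.1,0,0],"hand": 0},
    {"slide": [0,0,-3],"dr": [0.1,0,0],"hand": 0},
    {"slide": [0,0,-3],"dr": [0.1,0,0],"hand": 0},
    {"slide": [0,0,-3],"dr": [0.1,0,0],"hand": 0}
  ]
}}

```text
t: 11.33
eef_pos: [0.342, 0.2122, 0.2231]
tcp_rot: [1.484, 2.678, 0.193]
wrist_force: [0.6, 0.3, -0.9]
opening: 1.002
grasp_force: 0.0
```

```bash
python3 th.py; python3 n.py; python3 bx.py; python3 - <<'E'
from cell import r
import cv2
i=r.camera("side")["img"][:,:,::-1][60:280,260:480]; cv2.imwrite("pics/f.png",cv2.resize(i,None,fx=2.7,fy=2.7,interpolation=cv2.INTER_CUBIC))
E
```

```text
moved px 3835
theta [0.01 0.02 0.   0.03] [702. 700. 699. 690.]
t 11.38 q [ 0.26 -0.08 -0.85  2.2  -0.07  0.85  0.01] az 31.8 r 0.402 z 0.223 pitch 81.7 F [ 0.7  0.5 -0.3]
box shift px [-0.01  0.02] cc 0.997
```

View pics/f.png

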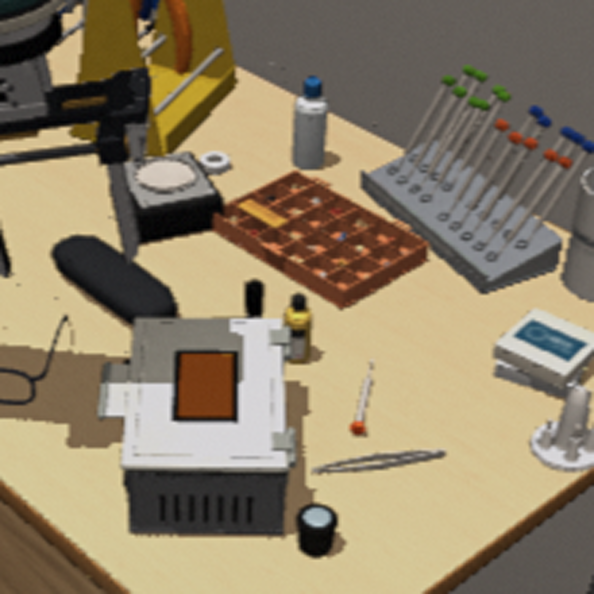

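The lid (205,395) is flat on the box. The marker, bottle, tweezers, loupe and screwdriver are in place, and the hand is clear.

```bash
python3 -c "
from cell import r
print(r.finish_job())"
```

```text
the job is handed in; nothing more can be done
None
```

The lid is shut and the job is handed in at about 11 s: it was pushed over upright from behind, caught from below on the front finger at about 0.88 rad, and lowered on that finger until it sat. The box did not shift, the other items on the bench look undisturbed, and the hand is clear.

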